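# Put the inspection ring lights away from the peg into their tubs

### The arm

A 6-joint arm with a two-finger parallel gripper is mounted at the origin on the work surface. World frame = base frame: x ahead of the robot, y to its left, z up, the work surface at z = 0. Lengths are in m, angles in rad, forces in N, time in s.
With the tool pointing down it reaches from about 0.4 to 0.925 m from the base axis. Payload 3.4 kg.
Tool frame: the origin (TCP) lies on the mounting face of the last link; the fingertips stand 173 mm ahead of it and the grasp point (between the pads) lies 155 mm ahead of it; z points along the fingers, y is the line along which they close (so a half turn about z gives the same grasp; the last joint's range is limited). The gripper opens to 85 mm and grips with 20 to 120 N. Pads are 22 mm wide; open, the fingers measure 114 mm over their backs; the gripper's body (76 mm by 85 mm) begins 54 mm behind the grasp point. The pads swing forward as they close: fully open they stand 13 mm farther back than shut.
Start: joints at [-1.423, 0.307, 1.506, -0, 1.328, -0.073], TCP at [0.126, -0.561, 0.405] pointing down, gripper open.
Joint ranges: [-3.12, 3.12], [-1.05, 2.28], [0.14, 2.33], [-1.42, 4.57], [0.1, 2.73], [-2.68, 2.68]. Speed limits (rad/s): [2.57, 2.57, 3.14, 3.14, 3.14, 3.14].

### API

Orientations are given as a unit quaternion [x, y, z, w].
In Python, from bench import arm, viewer gives the robot as it stands. The module is installed in compiled form; this text tells all that it offers.
- The arm moves only by the shell command python3 -m jog 'ROWS' [FORCE]. ROWS is JSON, one flat list of numbers, 5 for each row, row after row: the closure in counts, from 0 (fully open) to 255 (shut), then the shift along the tool's x, y, z in m, then the turn about the tool's z in rad. In form: [gripper, x, y, z, turn, gripper, x, y, z, turn, ...]. A call has 1 to 12 rows; each row is the pose to reach, as a shift and turn from the pose commanded when the call began, along the tool's axes at that moment; what a row does not reach only later rows make up. A row lasts 1/10 s, in which the tool goes at most 50 mm and 8.59 degrees, less where a joint would pass 70% of its speed; a pose out of reach is approached as far as the arm can. A call with a gripper value outside its range is refused whole. The fingers move at their own pace and stop on an object; FORCE is the grip in N (left out, the last holds). Time passes only in rows, so rows that repeat a pose let the fingers close. It gives the time, the measured TCP pose, the force, the opening and the grip force at its end, in the units of the state.
- arm.state(): the state, without advancing time (a new reading comes with each control period).
- viewer.capture(name): name is "scene" or "top" or "wrist"; returns the picture (400x640x3 uint8, blue, green, red); there is no depth.
- viewer.camera_model(name): a dict with "intrinsics" (3x3 intrinsics, pixels), "T" (4x4, takes a point from camera to world coordinates). Camera axes: x right, y down, z forward; pixel columns grow to the right and rows downward; lengths in m; the calibration is good to about 2 mm. A picture is of the moment at which its call begins: read the wrist's pose just before it. camera_model takes no time and is no camera call; for the wrist camera it gives the pose at the moment of the call.
- arm.job_done(): hands the job in; it is judged then, once.
The state is a dict: "t": time; "joint_positions": joint angles; "dq": joint speeds; "joint_torque": joint torques, N m; "ee_pos": TCP position; "ee_rot": TCP orientation; "wrist_force": force on the tool from outside, world axes, zero at the start; "wrist_torque": the same for the moment, N m; "grip_width": finger opening in m; "gripper_force": force on a finger pad.
Only numpy, scipy, OpenCV 4.12 (cv2) and the standard library are available. Lean on these libraries where they do the work, as an engineer would, in place of code of your own. Each camera call takes 0.05 s, during which the arm holds its last target. There are 200 camera calls.

### The job

The two ring lights hang one behind the other on the stand's peg, which has a turned-up end: lift each one up and off the peg and lower it gently into its own deep tub, the smaller ring light into the shorter, lower tub and the larger into the longer, taller one, standing on edge and fully down between the two ribs on the tub's floor. Do not wrench the peg, drop a ring light or press it down hard, and leave the soldering iron and everything else on the bench where they are.

Things in the scene. Friction and masses are not known exactly. Their poses are not given: they have to be found in the camera images.
- ring_large: The larger ring light: rigid black ring with LED dots on its faces, outer diameter 68 mm, bore 34 mm, 26 mm thick, about 110 g. Origin: its centre; its x is the ring's axis, level as it hangs; it may have rolled about x. Starts hanging by its bore on the stand's bar, x along the stand's x, either in front (nearer the upturned end) or behind the other; centres about 43 mm apart.
- ring_small: The smaller ring light: rigid black ring with LED dots on its faces, outer diameter 54 mm, bore 34 mm, 26 mm thick, about 70 g. Origin: its centre; its x is the ring's axis, level as it hangs; it may have rolled about x. Starts hanging by its bore on the stand's bar, x along the stand's x, either in front (nearer the upturned end) or behind the other; centres about 43 mm apart.
- stand: Grey stand, fixed. Origin: centre of the underside of its base plate (120 x 90, 8 thick); z up; yaw within 0.45 rad of the peg pointing at -x. Post (18 diameter, top at z 180) at its x = +50. From it a level steel bar (8 diameter, axis y = 0, z = 170) runs to -x; from x = -48 its end bends up. Rings hang with centres at z 157, x about +15 (behind) and -28 (in front). All mm.
- peg_end (a point): Centre of the bar's upturned end, at (-55, 0, 180) mm in the stand's frame; rounded, radius 4 mm, so its top is at z = 184 mm. A ring's bore clears bar and end when the ring is lifted 10 to 26 mm (best 18 mm) and then drawn level along the stand's -x; it is free once its centre is beyond the stand's x = -75 mm.
- tub_large: Grey deep tub, open on top, fixed. Origin: centre of its underside; z up, long side along its y. Outside 158 (y) by 52 (x), 72 high; walls, floor 4, so 150 by 44 inside. Two rubber ribs, 10 in diameter, lie on its floor along x at y = -15 and +15. Seated on edge between them (axis along the tub's x), the larger ring light has its centre at x = y = 0, z = 45. Yaw within 0.6 rad. All mm.
- tub_small: Grey deep tub, open on top, fixed. Origin: centre of its underside; z up, long side along its y. Outside 134 (y) by 52 (x), 58 high; walls, floor 4, so 126 by 44 inside. Two rubber ribs, 10 in diameter, lie on its floor along x at y = -12 and +12. Seated on edge between them (axis along the tub's x), the smaller ring light has its centre at x = y = 0, z = 38.7. Yaw within 0.6 rad. All mm.
- iron_stand: Obstacle, leave alone: grey printed holder (base 90 by 90 mm) with a black soldering iron in it, all fixed. Origin: centre of its underside; z up. The iron, 20 mm thick, lies along its own x, sloping up towards +x, from about x = -105 mm, z = 70 mm (bare tip) to x = +130 mm, z = 165 mm (top of the butt end).
- wool_tin: Round amber glass jar of metal wool, 74 mm in diameter, 53 mm high. A bystander, loose; origin: centre of its underside.
- flux_bottle: Slim upright bottle, 32 mm in diameter, 90 mm high, standing among the other things. A bystander, loose; origin: centre of its underside.
- lighter: Yellow pocket lighter lying flat, 80 by 24 mm, 12 mm high. A bystander, loose; origin: centre of its underside.
- screwdriver: Screwdriver lying on the bench, 150 mm long, along its own x. A bystander, loose; origin: centre of its underside.
- tape_roll: Roll of brown tape lying flat on the bench, 68 mm in diameter, hole 38 mm, 18 mm high (not a ring light). A bystander, loose; origin: centre of its underside.
- tip_can: Metal can, 60 mm in diameter, 60 mm high. A bystander, loose; origin: centre of its underside.
There are look-alikes about, which are no part of the job. Leave any green look-alike of the tub_large alone.

How it is judged:
At the end, for the whole second after the job is handed in: Each ring light rests, released and still (below 0.02 m/s and 0.3 rad/s), in its own tub, standing between the ribs: its centre within 14 mm of the tub's middle across (x), within 8 mm along (y), and within 6 mm of its seated height (45 mm for the larger, 38.7 mm for the smaller) (x of ring_large in the frame of tub_large between -0.014 and 0.014 m and y of ring_large in the frame of tub_large between -0.008 and 0.008 m and z of ring_large in the frame of tub_large between 0.039 and 0.051 m and linear speed of each of ring_large, ring_small below 0.02 m/s and angular speed of each of ring_large, ring_small below 0.3 rad/s and x of ring_small in the frame of tub_small between -0.014 and 0.014 m and y of ring_small in the frame of tub_small between -0.008 and 0.008 m and z of ring_small in the frame of tub_small between 0.0327 and 0.0447 m); the robot touches nothing.
It fails at once if a ring light is dropped or thrown: let go of and falling faster than 0.45 m/s (about 10 mm of free fall) ((contact force between the fingers and ring_large below 0.05 N and linear speed of ring_large above 0.45 m/s) or (contact force between the fingers and ring_small below 0.05 N and linear speed of ring_small above 0.45 m/s)).
It fails at once if the stand and its peg are wrenched or struck with more than 25 N (contact force between stand and anything else above 25 N).
It fails at once if a tub is struck or a ring light is pressed into it with more than 25 N (contact force between any of tub_large, tub_small and anything else above 25 N).
It fails at once if the soldering iron in its holder is bumped with more than 10 N (contact force between iron_stand and anything else above 10 N).
It fails at once if a bystander is moved more than 30 mm (distance of any of wool_tin, flux_bottle, lighter, screwdriver, tape_roll, tip_can from where it was at the start of the episode above 0.03 m).
It also fails if it takes over 72 s, if anything falls off the work surface, if the arm or the gripper's body presses on something with over 40 N, if the wrist force passes 120 N, or if a joint passes its speed limit or range.

## Working session

There is one attempt and no reset: what is moved stays moved. The work goes in short steps, Python scripts to look and compute and a shell command to move; the robot and the scene stay as the last step left them, time stands still between calls to the robot, and variables do not carry over. Pictures are saved under pics/ and viewed, at most 10 in all, crops included, and the job is handed in when it is done.

```bash
mkdir -p pics; python3 - <<'E'
from bench import arm, viewer
import cv2,numpy as np
s=arm.state();print(s['t'],s['ee_pos'],s['ee_rot'],s['grip_width'])
for n in ['scene','top']:
    im=viewer.capture(n);cv2.imwrite(f'pics/{n}0.png',im)
    m=viewer.camera_model(n);print(n,np.round(m['intrinsics'],1).tolist(),np.round(m['T'],4).tolist())
E
```

```text
0.0 [ 0.12641788 -0.56058087  0.40379172] [ 9.93855745e-01  1.10678442e-01 -4.43755440e-05 -1.01942416e-03] 0.08542873595968513
scene [[499.1, 0.0, 316.0], [0.0, 499.1, 200.7], [0.0, 0.0, 1.0]] [[0.2505, 0.6167, -0.7463, 1.5316], [0.968, -0.1725, 0.1824, -0.2179], [-0.0163, -0.7681, -0.6401, 0.9951], [0.0, 0.0, 0.0, 1.0]]
top [[457.6, 0.0, 315.9], [0.0, 457.6, 199.3], [0.0, 0.0, 1.0]] [[-0.0195, -0.9883, 0.151, 0.3105], [-0.9998, 0.0196, -0.0013, 0.0391], [-0.0016, -0.151, -0.9885, 1.39], [0.0, 0.0, 0.0, 1.0]]
```

View pics/scene0.png

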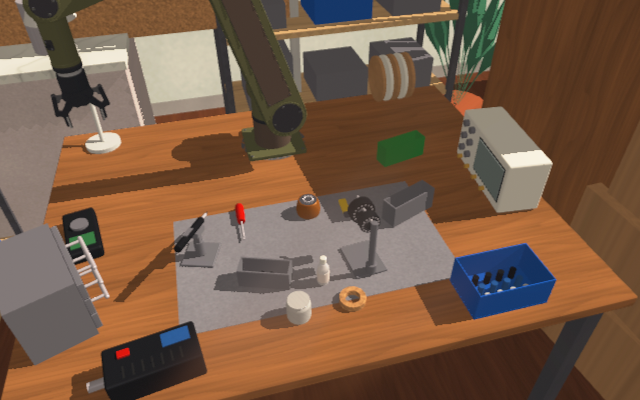

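View pics/top0.png

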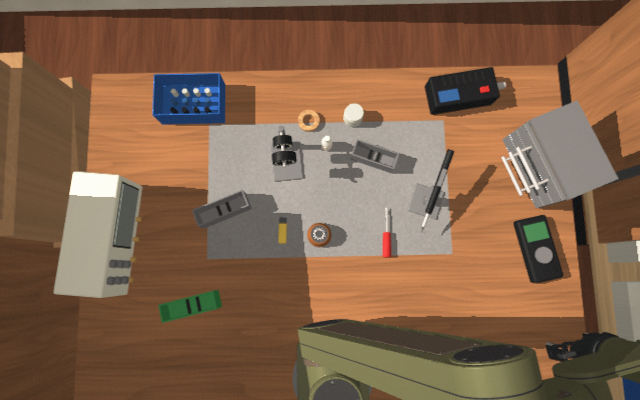

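The top view shows the stand at about (285,160) with its peg towards the robot. There are two grey tubs, at (222,209) and (377,155), and the green look-alike at (190,305), which is no part of the job. I'll enlarge the tubs and stand.

```bash
python3 - <<'E'
import cv2,numpy as np
a=cv2.imread('pics/top0.png')[120:235,185:410]; a=cv2.resize(a,None,fx=3.5,fy=3.5,interpolation=cv2.INTER_CUBIC)
cv2.imwrite('pics/c1.png',a)
b=cv2.imread('pics/scene0.png')[175:300,230:440]; b=cv2.resize(b,None,fx=3.8,fy=3.8,interpolation=cv2.INTER_CUBIC)
cv2.imwrite('pics/c2.png',b)
E
```

```text
(no output)
```

View pics/c1.png

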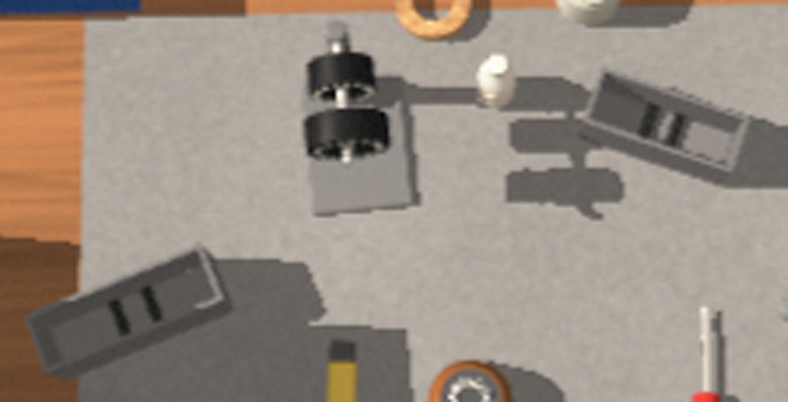

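View pics/c2.png

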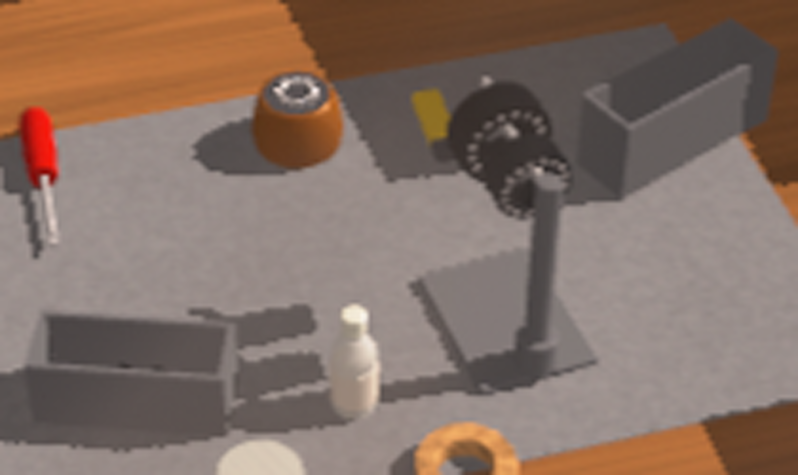

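Crop positions: left tub ribs at (118,317) and (151,303), right tub ribs at (648,122) and (675,132). The post top is at about (337,25) and the peg end at (347,155). The large ring is in front. I'll compute tub lengths to decide which tub is which.

```bash
cat > h.py <<'E'
from bench import arm, viewer
import cv2,numpy as np
def w(cam,px,z,m=None):
    m=m or viewer.camera_model(cam);K=np.array(m['intrinsics']);T=np.array(m['T'])
    d=T[:3,:3]@np.linalg.solve(K,[px[0],px[1],1]);return T[:3,3]+d*(z-T[2,3])/d[2]
def pr(cam,P,m=None):
    m=m or viewer.camera_model(cam);K=np.array(m['intrinsics']);T=np.array(m['T'])
    p=(np.atleast_2d(P)-T[:3,3])@T[:3,:3]; p=p@K.T; return p[:,:2]/p[:,2:]
E
python3 - <<'E'
from h import *
c=lambda u,v:(185+u/3.5-.36,120+v/3.5-.36)
def show(n,l,z):
    P=[w('top',c(*p),z) for p in l];print(n,[np.round(p[:2],4).tolist() for p in P]);return P
P=show('Ltub back',[(27,318),(200,246)],.072);d=P[1]-P[0];print(np.linalg.norm(d),np.linalg.norm(d)*(1.39-.058)/(1.39-.072))
show('Lribs',[(118,317),(151,303)],.012)
P=show('Rtub',[(605,68),(748,118)],.058);d=P[1]-P[0];print(np.linalg.norm(d))
show('Rribs',[(648,122),(675,132)],.012)
P=show('post,peg',[(337,28)],.18)+show('',[(347,155)],.184);print(np.linalg.norm(P[0]-P[1]))
show('bar',[(342,97)],.174)
E
```

```text
Ltub back [[0.4862, 0.3968], [0.5439, 0.2535]]
0.15446579219077136 0.15610655174363236
Lribs [[0.4935, 0.3341], [0.5052, 0.3056]]
Rtub [[0.6946, -0.0911], [0.6481, -0.2117]]
0.1292844811917319
Rribs [[0.6579, -0.1319], [0.6484, -0.1554]]
post,peg [[0.696, 0.1295]]
 [[0.5931, 0.1223]]
0.10322638726432976
bar [[0.6419, 0.1265]]
```

Lengths are 156 mm for the left tub (tub_large, pixel 222,209) and 129 mm for the right one (tub_small, pixel 377,155). Peg to post measures 103 mm against 105 mm expected, so the measurements fit. Next I'll work out the moves to a close look above the stand.

```bash
cat >> h.py <<'E'
def head(R): return 2*np.arctan2(R[1],R[0])
def go(x,y,z,h,fr=None):
    """shift in tool axes + turn from the present pose to TCP (x,y,z), heading h of tool x"""
    s=arm.state();p,h0=(s['ee_pos'],head(s['ee_rot'])) if fr is None else (np.array(fr[:3]),fr[3])
    d=np.array([x,y,z])-p; t=(-(h-h0)+np.pi)%(2*np.pi)-np.pi
    print('shift',np.round([d[0]*np.cos(h0)+d[1]*np.sin(h0),d[0]*np.sin(h0)-d[1]*np.cos(h0),-d[2]],4),'turn',round(t,3))
E
python3 - <<'E'
from h import *
s=arm.state();T=np.array(viewer.camera_model('wrist')['T']);h=head(s['ee_rot']);d=T[:3,3]-s['ee_pos']
print('heading',h,'cam off tool',d[0]*np.cos(h)+d[1]*np.sin(h),d[0]*np.sin(h)-d[1]*np.cos(h),-d[2],'cam z',T[:3,2])
go(0.47,-0.36,0.46,0.09);go(0.53,0.11,0.46,0.09)
E
```

```text
heading 0.2217710993897129 cam off tool 0.0670539190031679 0.0005170564418905451 0.03058366300875659 cam z [-0.25997284 -0.05690365 -0.96393781]
shift [ 0.3793 -0.1201 -0.0561] turn 0.132
shift [ 0.5412 -0.5654 -0.0561] turn 0.132
```

```bash
python3 -m jog '[0,0.2,-0.06,-0.056,0.05, 0,0.37,-0.115,-0.056,0.132, 0,0.375,-0.12,-0.056,0.132, 0,0.38,-0.12,-0.056,0.132, 0,0.38,-0.12,-0.056,0.132, 0,0.38,-0.12,-0.056,0.132, 0,0.38,-0.12,-0.056,0.132, 0,0.38,-0.12,-0.056,0.132, 0,0.38,-0.12,-0.056,0.132, 0,0.38,-0.12,-0.056,0.132, 0,0.38,-0.12,-0.056,0.132]' 40; python3 - <<'E'
from h import *
go(0.53,0.11,0.46,0.09)
E
```

```text
t: 1.2
ee_pos: [0.47, -0.3605, 0.46]
ee_rot: [0.999, 0.045, -0.001, -0.0]
wrist_force: [-0.6, -0.3, -0.7]
grip_width: 0.0856
gripper_force: 0.0
shift [ 0.1019 -0.4632  0.    ] turn -0.0
```

```bash
python3 -m jog '[0,0.1,-0.463,0,0, 0,0.1,-0.463,0,0, 0,0.1,-0.463,0,0, 0,0.1,-0.463,0,0, 0,0.1,-0.463,0,0, 0,0.1,-0.463,0,0, 0,0.1,-0.463,0,0, 0,0.1,-0.463,0,0, 0,0.1,-0.463,0,0, 0,0.1,-0.463,0,0, 0,0.1,-0.463,0,0, 0,0.1,-0.463,0,0]'; python3 - <<'E'
from h import *
import json
m=viewer.camera_model('wrist');im=viewer.capture('wrist')
json.dump({k:np.array(m[k]).tolist() for k in m if k in('intrinsics','T')},open('w1.json','w'));cv2.imwrite('pics/w1.png',im)
E
```

```text
t: 2.4
ee_pos: [0.5285, 0.1085, 0.4604]
ee_rot: [0.999, 0.044, -0.001, 0.001]
wrist_force: [0.2, -0.6, -0.3]
grip_width: 0.0855
gripper_force: 0.0
```

View pics/w1.png

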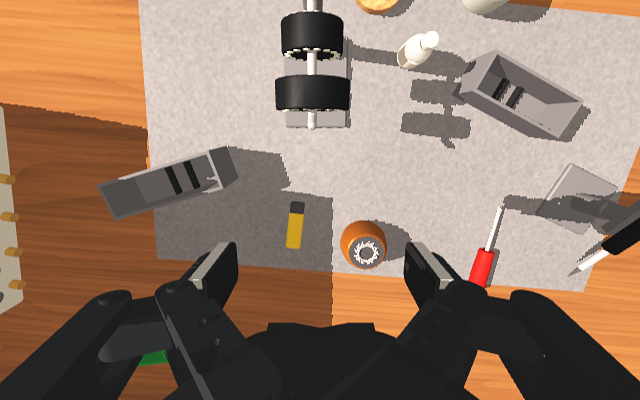

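The wrist view shows the large ring at (312,92), the small one at (312,35), the peg end at (311,125), and the tub ribs at (185,178) and (508,93). I'll overlay the present model estimates on zoomed crops to refine them.

```bash
cat >> h.py <<'E'
def rot(p,yaw,L):
    c,s=np.cos(yaw),np.sin(yaw);L=np.array(L,float);return np.c_[p[0]+c*L[:,0]-s*L[:,1],p[1]+s*L[:,0]+c*L[:,1],L[:,2]]
def tub(ly,h,r,p,yaw):
    out=[]
    for hx,hy in((.026,ly/2),(.022,ly/2-.004)): out.append(rot(p,yaw,[(a*hx,b*hy,h) for a,b in((1,1),(1,-1),(-1,-1),(-1,1),(1,1))]))
    for s in(-r,r): out.append(rot(p,yaw,[(-.022,s,.014),(.022,s,.014)]))
    return out
def stand(p,yaw,rx=(-.028,.015)):
    t=np.linspace(0,2*np.pi,40);o=[rot(p,yaw,[(.05,0,.174),(-.045,0,.174)]),rot(p,yaw,np.c_[-.055+.004*np.cos(t),.004*np.sin(t),0*t+.18])]
    o.append(rot(p,yaw,np.c_[.05+.009*np.cos(t),.009*np.sin(t),0*t+.18]))
    o.append(rot(p,yaw,[(-.06,-.045,.008),(-.06,.045,.008)]))
    for x,r in((rx[0],.034),(rx[1],.027)):
        for d in(-.013,.013): o.append(rot(p,yaw,np.c_[0*t+x+d,r*np.cos(t),.157+r*np.sin(t)]))
    return o
def overlay(im,m,items,boxes,f,name):
    big=[]
    for (x0,y0,x1,y1) in boxes:
        c=cv2.resize(im[y0:y1,x0:x1],None,fx=f,fy=f,interpolation=cv2.INTER_CUBIC)
        for it in items:
            for l in it:
                q=(pr(None,l,m)-[x0,y0]+.5)*f-.5
                cv2.polylines(c,[np.int32(q*16)],False,(0,255,0),1,cv2.LINE_AA,4)
        big.append(c)
    cv2.imwrite(name,np.vstack(big) if boxes[0][2]-boxes[0][0]==boxes[-1][2]-boxes[-1][0] else big[0])
E
python3 - <<'E'
from h import *
import json
m=json.load(open('w1.json'));im=cv2.imread('pics/w1.png')
TL=((.4995,.32),.383);TS=((.653,-.1435),-.368);S=((.6465,.126),.08)
items=[tub(.158,.072,.015,*TL),tub(.134,.058,.012,*TS),stand(*S)]
canvas=[]
for b,f in(((90,130,250,230),2.6),((440,40,600,145),2.6),((260,0,370,140),4)): pass
overlay(im,m,items,[(90,140,240,225)],2.6,'pics/a.png');overlay(im,m,items,[(450,40,600,145)],2.6,'pics/b.png');overlay(im,m,items,[(265,0,365,140)],4,'pics/c.png')
a,b,c=[cv2.imread(f'pics/{k}.png') for k in 'abc']
l=np.vstack([a,b]);H=max(l.shape[0],c.shape[0]);pad=lambda i:cv2.copyMakeBorder(i,0,H-i.shape[0],0,0,0)
o=np.hstack([pad(l),pad(c)]);print(a.shape,o.shape);cv2.imwrite('pics/ov1.png',o)
E
```

```text
(221, 390, 3) (560, 790, 3)
```

View pics/ov1.png

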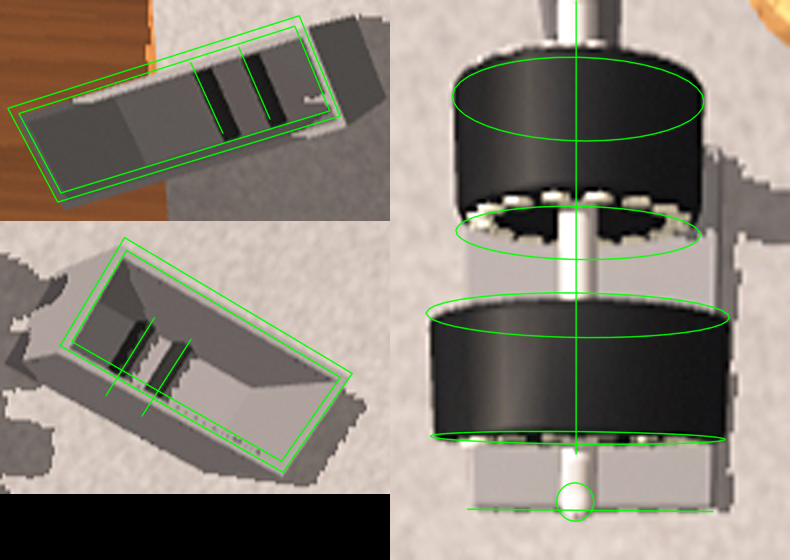

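The stand overlay fits within about 1 mm. tub_large needs a small shift, to about (0.498,0.318), and tub_small fits. The front ring is the large one, so I'll go above it.

```bash
python3 - <<'E'
from h import *
go(.6186,.1238,.40,.08)
E
```

```text
shift [ 0.0911 -0.0078  0.0604] turn 0.008
```

```bash
python3 -m jog '[0,0.045,-0.004,0.03,0.008, 0,0.091,-0.008,0.06,0.008, 0,0.091,-0.008,0.06,0.008, 0,0.091,-0.008,0.06,0.008, 0,0.091,-0.008,0.06,0.008, 0,0.091,-0.008,0.06,0.008]'; python3 - <<'E'
from h import *
go(.6186,.1238,.304,.08)
m=viewer.camera_model('wrist');im=viewer.capture('wrist')
overlay(im,m,[stand((.6465,.126),.08)],[(180,0,460,200)],2.8,'pics/ov2.png')
E
```

```text
t: 3.05
ee_pos: [0.6179, 0.125, 0.4022]
ee_rot: [0.999, 0.04, 0.001, 0.0]
wrist_force: [-0.2, 0.4, 0.8]
grip_width: 0.0851
gripper_force: 0.0
shift [0.0006 0.0012 0.0982] turn 0.001
```

View pics/ov2.png

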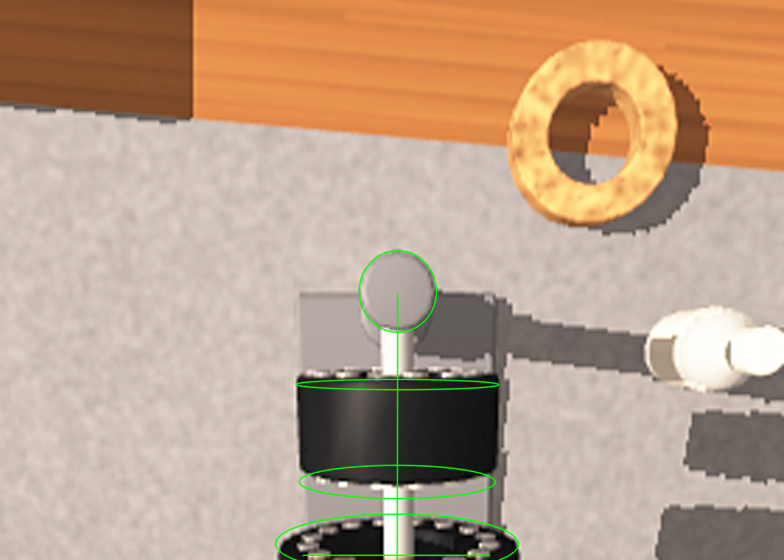

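The overlay matches post, bar and rings closely, with the post top at (397,290) in the crop. I'll descend, close gently and then read the state.

```bash
python3 -m jog '[0,0.0006,0.001,0.03,0, 0,0.0006,0.001,0.06,0, 0,0.0006,0.001,0.08,0, 0,0.0006,0.001,0.09,0, 0,0.0006,0.001,0.098,0, 0,0.0006,0.001,0.098,0, 0,0.0006,0.001,0.098,0]' 25
python3 -m jog '[60,0,0,0,0, 60,0,0,0,0, 60,0,0,0,0, 80,0,0,0,0, 80,0,0,0,0, 80,0,0,0,0, 110,0,0,0,0, 110,0,0,0,0]'
```

```text
t: 3.8
ee_pos: [0.6198, 0.1251, 0.3039]
ee_rot: [0.999, 0.041, 0.001, -0.0]
wrist_force: [0.3, -0.2, 0.2]
grip_width: 0.0852
gripper_force: 0.0
t: 4.6
ee_pos: [0.6199, 0.1252, 0.3043]
ee_rot: [0.999, 0.041, 0.001, -0.0]
wrist_force: [-0.3, 0.4, 5.8]
grip_width: 0.0678
gripper_force: 27.2
```

Gripped at 67.8 mm. I'll lift 18 mm, then draw back along the stand's -x.

```bash
python3 -m jog '[110,0,0,-0.004,0, 110,0,0,-0.009,0, 110,0,0,-0.014,0, 110,0,0,-0.018,0, 110,0,0,-0.018,0, 110,0,0,-0.018,0]' 35
python3 - <<'E'
from h import *
go(.498,.318,.304,.383)
m=viewer.camera_model('wrist');im=viewer.capture('wrist')
cv2.imwrite('pics/w2.png',im)
E
```

```text
t: 5.2
ee_pos: [0.6194, 0.125, 0.3207]
ee_rot: [0.999, 0.041, 0.0, -0.0]
wrist_force: [0.1, -0.5, -1.1]
grip_width: 0.0676
gripper_force: 39.4
shift [-0.1053 -0.2023  0.0167] turn -0.301
```

View pics/w2.png

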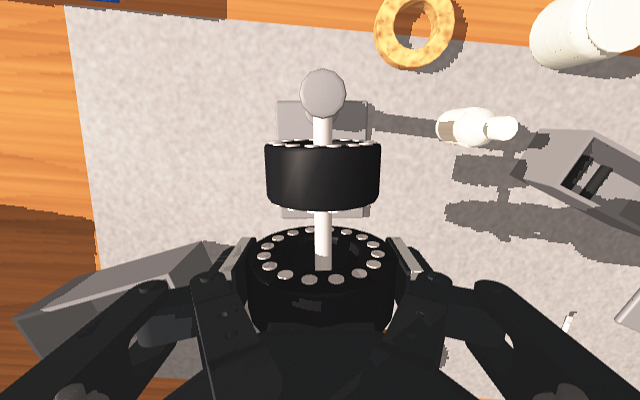

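The ring is held at (320,265), clear of the bar, and its 1.1 N weight shows at the wrist. I'll draw it back.

```bash
python3 -m jog '[110,-0.01,0,0,0, 110,-0.025,0,0,0, 110,-0.04,0,0,0, 110,-0.055,0,0,0, 110,-0.07,0,0,0, 110,-0.085,0,0,0, 110,-0.1,0,0,0, 110,-0.11,0,0,0, 110,-0.11,0,0,0, 110,-0.11,0,0,0]'
python3 - <<'E'
from h import *
go(.498,.318,.31,.383)
E
```

```text
t: 6.25
ee_pos: [0.51, 0.1161, 0.3209]
ee_rot: [0.999, 0.041, 0.001, -0.0]
wrist_force: [1.0, -0.1, -0.3]
grip_width: 0.0676
gripper_force: 39.4
shift [ 0.0046 -0.2022  0.0109] turn -0.301
```

```bash
python3 -m jog '[110,0.002,-0.03,0.005,-0.05, 110,0.004,-0.07,0.01,-0.12, 110,0.005,-0.11,0.01,-0.2, 110,0.005,-0.15,0.01,-0.26, 110,0.005,-0.18,0.01,-0.3, 110,0.005,-0.202,0.01,-0.301, 110,0.005,-0.202,0.01,-0.301, 110,0.005,-0.202,0.01,-0.301, 110,0.005,-0.202,0.01,-0.301]'
python3 - <<'E'
from h import *
m=viewer.camera_model('wrist');im=viewer.capture('wrist')
s=arm.state();print(s['ee_pos'],head(s['ee_rot']),s['grip_width'])
overlay(im,m,[tub(.158,.072,.015,(.498,.318),.383)],[(0,0,640,400)],1.24,'pics/ov3.png')
E
```

```text
t: 7.15
ee_pos: [0.4986, 0.317, 0.3104]
ee_rot: [0.982, 0.19, -0.0, 0.0]
wrist_force: [0.8, -0.2, -0.3]
grip_width: 0.0674
gripper_force: 39.5
[0.49857219 0.31677812 0.31055431] 0.38165442175507003 0.06716759804061552
```

View pics/ov3.png

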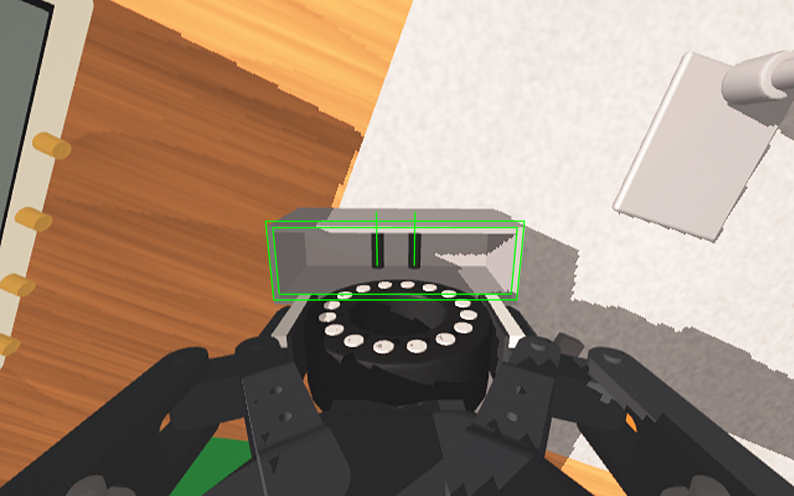

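The overlay sits on the rim and ribs, with the ribs at (377,250) and (414,250). I'll lower to 10 mm above the seat, then creep down.

```bash
python3 -m jog '[110,0,-0.001,0.02,0, 110,0,-0.001,0.045,0, 110,0,-0.001,0.07,0, 110,0,-0.001,0.09,0, 110,0,-0.001,0.1,0, 110,0,-0.001,0.106,0, 110,0,-0.001,0.108,0, 110,0,-0.001,0.108,0]'
python3 -m jog '[110,0,0,0.002,0, 110,0,0,0.004,0, 110,0,0,0.005,0, 110,0,0,0.006,0, 110,0,0,0.006,0, 110,0,0,0.006,0]'
```

```text
t: 8.0
ee_pos: [0.4983, 0.3186, 0.2032]
ee_rot: [0.982, 0.19, 0.001, -0.0]
wrist_force: [-0.8, -0.5, -0.2]
grip_width: 0.068
gripper_force: 39.6
t: 8.6
ee_pos: [0.4979, 0.3187, 0.1967]
ee_rot: [0.982, 0.19, -0.0, 0.0]
wrist_force: [-0.5, 0.9, -1.1]
grip_width: 0.0673
gripper_force: 39.6
```

```bash
python3 -m jog '[110,0,0,0.001,0, 110,0,0,0.002,0, 110,0,0,0.002,0, 110,0,0,0.002,0]'; python3 -m jog '[110,0,0,0.001,0, 110,0,0,0.001,0, 110,0,0,0.001,0]';python3 -m jog '[110,0,0,0.001,0, 110,0,0,0.001,0, 110,0,0,0.001,0]'
```

```text
t: 9.0
ee_pos: [0.4979, 0.3187, 0.1946]
ee_rot: [0.982, 0.19, -0.0, 0.0]
wrist_force: [-0.6, -0.2, -1.5]
grip_width: 0.0676
gripper_force: 39.6
t: 9.3
ee_pos: [0.4979, 0.3187, 0.1937]
ee_rot: [0.982, 0.19, -0.0, -0.0]
wrist_force: [-0.2, 0.4, -1.1]
grip_width: 0.0675
gripper_force: 39.6
t: 9.6
ee_pos: [0.4981, 0.3187, 0.1933]
ee_rot: [0.982, 0.19, 0.0, -0.0]
wrist_force: [-1.0, -1.3, 4.1]
grip_width: 0.0676
gripper_force: 39.9
```

Contact is felt at 4 N, 1 mm from the seat height. I'll release a little at a time, then look before leaving.

```bash
python3 -m jog '[60,0,0,0,0, 50,0,0,0,0, 44,0,0,0,0, 38,0,0,0,0, 30,0,0,0,0, 20,0,0,0,0, 12,0,0,0,0, 12,0,0,0,0]' 20; python3 -m jog '[12,0,0,-0.01,0, 12,0,0,-0.03,0, 12,0,0,-0.07,0, 12,0,0,-0.11,0, 12,0,0,-0.15,0, 12,0,0,-0.15,0, 12,0,0,-0.15,0]'
python3 - <<'E'
from h import *
m=viewer.camera_model('wrist');im=viewer.capture('wrist')
t=np.linspace(0,6.29,40);r=lambda R,d:rot((.498,.318),.383,np.c_[0*t+d,R*np.cos(t),.045+R*np.sin(t)])
overlay(im,m,[tub(.158,.072,.015,(.498,.318),.383),[r(.034,-.013),r(.034,.013)]],[(150,80,500,330)],2.2,'pics/ov4.png')
s=(.6465,.126);c=rot(s,.08,[(.015,0,.157)])[0];print(c)
go(.51,.25,.43,.2);go(*c[:2],.40,.08)
E
```

```text
t: 10.4
ee_pos: [0.4979, 0.3187, 0.1926]
ee_rot: [0.982, 0.19, -0.0, -0.0]
wrist_force: [0.3, 0.0, -0.1]
grip_width: 0.0815
gripper_force: 0.0
t: 11.1
ee_pos: [0.498, 0.3188, 0.3447]
ee_rot: [0.982, 0.19, 0.002, -0.001]
wrist_force: [0.2, -0.2, 0.0]
grip_width: 0.0811
gripper_force: 0.0
[0.66145203 0.12719872 0.157     ]
shift [-0.0139  0.0682 -0.0869] turn 0.183
shift [ 0.0807  0.2387 -0.0569] turn 0.303
```

View pics/ov4.png

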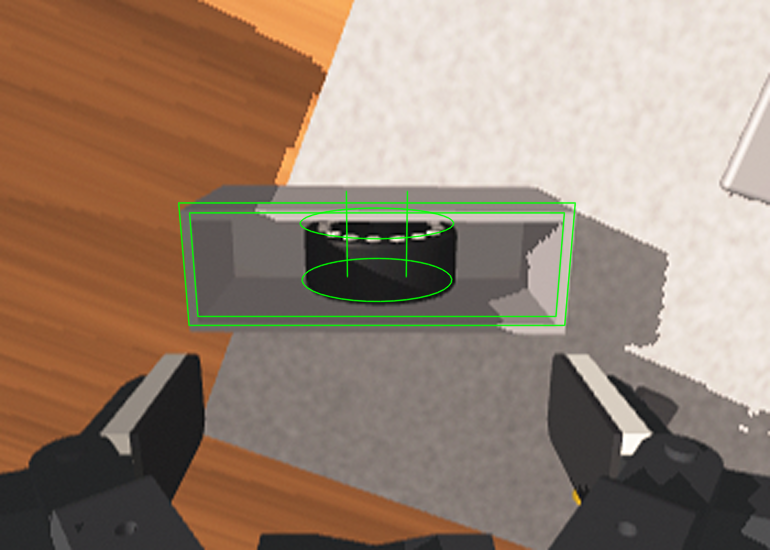

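The large ring stands seated in its tub on the predicted outline, at (380,255) in the crop. Next is the small ring on the peg.

```bash
python3 -m jog '[30,0,0,-0.03,0, 30,0,0.02,-0.057,0.03, 30,0.02,0.06,-0.057,0.1, 30,0.03,0.1,-0.057,0.18, 30,0.05,0.14,-0.057,0.25, 30,0.06,0.18,-0.057,0.303, 30,0.07,0.215,-0.057,0.303, 30,0.081,0.239,-0.057,0.303, 30,0.081,0.239,-0.057,0.303, 30,0.081,0.239,-0.057,0.303, 30,0.081,0.239,-0.057,0.303]'
python3 - <<'E'
from h import *
go(.6615,.1272,.304,.08)
E
```

```text
t: 12.25
ee_pos: [0.6614, 0.1279, 0.3982]
ee_rot: [0.999, 0.04, -0.002, -0.0]
wrist_force: [-0.4, 0.4, 0.0]
grip_width: 0.0751
gripper_force: 0.0
shift [0.     0.0007 0.0942] turn 0.0
```

```bash
python3 -m jog '[30,0,0.001,0.03,0, 30,0,0.001,0.06,0, 30,0,0.001,0.08,0, 30,0,0.001,0.09,0, 30,0,0.001,0.095,0, 30,0,0.001,0.096,0, 30,0,0.001,0.096,0]' 25
python3 -m jog '[70,0,0,0,0, 80,0,0,0,0, 90,0,0,0,0, 100,0,0,0,0, 110,0,0,0,0, 120,0,0,0,0, 140,0,0,0,0, 140,0,0,0,0, 140,0,0,0,0]'
```

```text
t: 12.95
ee_pos: [0.6627, 0.1266, 0.3048]
ee_rot: [0.999, 0.04, 0.001, -0.0]
wrist_force: [-0.0, -0.4, -0.0]
grip_width: 0.0754
gripper_force: 0.0
t: 13.85
ee_pos: [0.6627, 0.1262, 0.3046]
ee_rot: [0.999, 0.04, 0.001, -0.0]
wrist_force: [-0.4, -0.6, 5.2]
grip_width: 0.0534
gripper_force: 25.8
```

```bash
python3 -m jog '[140,0,0,-0.004,0, 140,0,0,-0.009,0, 140,0,0,-0.014,0, 140,0,0,-0.018,0, 140,0,0,-0.019,0, 140,0,0,-0.019,0]' 35
```

```text
t: 14.45
ee_pos: [0.6624, 0.1263, 0.323]
ee_rot: [0.999, 0.04, 0.0, -0.0]
wrist_force: [-0.4, 0.5, -0.3]
grip_width: 0.0527
gripper_force: 36.7
```

```bash
python3 -m jog '[140,-0.01,0,0,0, 140,-0.025,0,0,0, 140,-0.04,0,0,0, 140,-0.055,0,0,0, 140,-0.07,0,0,0, 140,-0.085,0,0,0, 140,-0.1,0,0,0, 140,-0.115,0,0,0, 140,-0.13,0,0,0, 140,-0.145,0,0,0, 140,-0.15,0,0,0, 140,-0.15,0,0,0]'
python3 - <<'E'
from h import *
go(.54,-.1435,.32,-.368);go(.653,-.1435,.32,-.368)
E
```

```text
t: 15.65
ee_pos: [0.5118, 0.1142, 0.3227]
ee_rot: [0.999, 0.04, -0.0, 0.0]
wrist_force: [-0.3, -0.7, -0.4]
grip_width: 0.0531
gripper_force: 36.7
shift [0.0076 0.2591 0.0027] turn 0.448
shift [0.1202 0.2682 0.0027] turn 0.448
```

```bash
python3 -m jog '[140,0,0.03,0.003,0.05, 140,0,0.07,0.003,0.13, 140,0.01,0.11,0.003,0.22, 140,0.02,0.15,0.003,0.31, 140,0.04,0.19,0.003,0.4, 140,0.07,0.22,0.003,0.448, 140,0.095,0.25,0.003,0.448, 140,0.12,0.268,0.003,0.448, 140,0.12,0.268,0.003,0.448, 140,0.12,0.268,0.003,0.448, 140,0.12,0.268,0.003,0.448]'
python3 - <<'E'
from h import *
m=viewer.camera_model('wrist');im=viewer.capture('wrist')
s=arm.state();print(s['ee_pos'],head(s['ee_rot']),s['grip_width'])
overlay(im,m,[tub(.134,.058,.012,(.653,-.1435),-.368)],[(0,0,640,400)],1.24,'pics/ov5.png')
go(.653,-.1435,.205,-.368)
E
```

```text
t: 16.75
ee_pos: [0.6533, -0.1428, 0.3192]
ee_rot: [0.983, -0.183, -0.001, -0.0]
wrist_force: [-0.2, 0.7, 0.1]
grip_width: 0.0529
gripper_force: 36.8
[ 0.65308189 -0.14251283  0.31937809] -0.36757191579728465 0.052861884722946964
shift [0.0003 0.001  0.1144] turn 0.0
```

View pics/ov5.png

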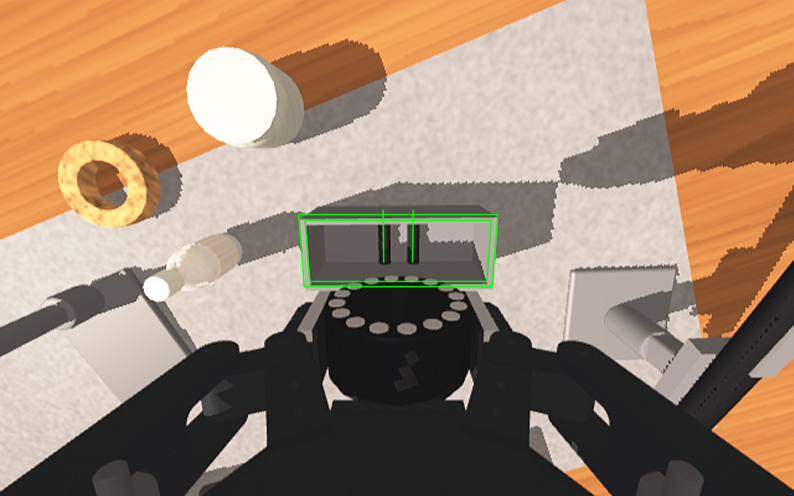

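The overlay fits the small tub's rim and ribs, with the ribs at (384,245) and (413,245). I'll lower it.

```bash
python3 -m jog '[140,0,0.001,0.02,0, 140,0,0.001,0.045,0, 140,0,0.001,0.07,0, 140,0,0.001,0.095,0, 140,0,0.001,0.11,0, 140,0,0.001,0.118,0, 140,0,0.001,0.122,0, 140,0,0.001,0.122,0]'
python3 -m jog '[140,0,0,0.002,0, 140,0,0,0.004,0, 140,0,0,0.006,0, 140,0,0,0.006,0, 140,0,0,0.006,0]'
python3 -m jog '[140,0,0,0.001,0, 140,0,0,0.0015,0, 140,0,0,0.0015,0, 140,0,0,0.0015,0]'
```

```text
t: 17.6
ee_pos: [0.6536, -0.1441, 0.198]
ee_rot: [0.983, -0.183, 0.0, 0.0]
wrist_force: [0.5, 0.3, -0.2]
grip_width: 0.0528
gripper_force: 36.8
t: 18.1
ee_pos: [0.6535, -0.1442, 0.1918]
ee_rot: [0.983, -0.183, 0.0, -0.0]
wrist_force: [-0.4, -0.1, -1.6]
grip_width: 0.0531
gripper_force: 36.8
t: 18.5
ee_pos: [0.6535, -0.1442, 0.1902]
ee_rot: [0.983, -0.183, -0.0, -0.0]
wrist_force: [0.1, 0.2, -0.4]
grip_width: 0.0528
gripper_force: 36.8
```

```bash
J="python3 -m jog"; python3 -m jog '[140,0,0,0.001,0, 140,0,0,0.001,0, 140,0,0,0.001,0]' | grep -E 'pos|wrist'; python3 -m jog '[140,0,0,0.001,0, 140,0,0,0.001,0, 140,0,0,0.001,0]' | grep -E 'pos|wrist'
```

```text
ee_pos: [0.6534, -0.1442, 0.1892]
wrist_force: [-0.4, 1.3, -0.6]
ee_pos: [0.6535, -0.1442, 0.1881]
wrist_force: [0.9, 0.9, -1.1]
```

```bash
python3 -m jog '[140,0,0,0.001,0, 140,0,0,0.001,0, 140,0,0,0.001,0]' | grep -E 'pos|wrist'
```

```text
ee_pos: [0.6536, -0.1442, 0.1874]
wrist_force: [-0.8, -0.2, 0.6]
```

```bash
python3 -m jog '[140,0,0,0.0005,0, 140,0,0,0.0005,0, 140,0,0,0.0005,0]' | grep -E 'pos|wrist'
```

```text
ee_pos: [0.6537, -0.1442, 0.1872]
wrist_force: [-0.9, -0.3, 4.5]
```

Contact is at 4.5 N, 1 mm from the expected seat height. I'll release and withdraw, then check numerically, since my picture viewings are used up.

```bash
python3 -m jog '[110,0,0,0,0, 100,0,0,0,0, 90,0,0,0,0, 82,0,0,0,0, 74,0,0,0,0, 66,0,0,0,0, 55,0,0,0,0, 45,0,0,0,0, 45,0,0,0,0]' 20; python3 -m jog '[45,0,0,-0.01,0, 45,0,0,-0.03,0, 45,0,0,-0.07,0, 45,0,0,-0.11,0, 45,0,0,-0.15,0, 45,0,0,-0.15,0, 45,0,0,-0.15,0]'
python3 - <<'E'
from h import *
# dark-pixel mask of the ring inside the tub against the mask predicted for a seated ring
m=viewer.camera_model('wrist');im=viewer.capture('wrist');cv2.imwrite('pics/end.png',im)
t=np.linspace(0,6.29,80)
def mask(dx,dy,dz):
    q=np.vstack([pr(None,rot((.653,-.1435),-.368,np.c_[0*t+dx+d,dy+.027*np.cos(t),.0387+dz+.027*np.sin(t)]),m) for d in(-.013,.013)])
    k=np.zeros(im.shape[:2],np.uint8);cv2.fillConvexPoly(k,cv2.convexHull(np.int32(np.round(q))),1);return k
roi=np.zeros(im.shape[:2],np.uint8);inn=pr(None,tub(.134,.058,.012,(.653,-.1435),-.368)[1],m);cv2.fillConvexPoly(roi,np.int32(inn[:4]),1)
g=((im.max(2)<60)&(roi>0))
best=sorted(((g&(k:=mask(x,y,z)*roi>0)).sum()/(g|k).sum(),x,y,z) for x in np.arange(-9,10,3)/1e3 for y in np.arange(-9,10,3)/1e3 for z in (0,.006,.012))[::-1][:4]
print(np.round(best,3).tolist(),arm.state()['wrist_force'])
E
```

```text
t: 20.6
ee_pos: [0.6535, -0.1442, 0.1867]
ee_rot: [0.983, -0.183, 0.0, -0.0]
wrist_force: [0.3, -0.8, 0.2]
grip_width: 0.0703
gripper_force: 0.0
t: 21.3
ee_pos: [0.6537, -0.1443, 0.3392]
ee_rot: [0.983, -0.183, 0.002, 0.0]
wrist_force: [0.1, -0.1, -0.1]
grip_width: 0.0704
gripper_force: 0.0
[[0.632, 0.003, 0.0, 0.0], [0.629, 0.006, 0.0, 0.006], [0.614, 0.006, 0.0, 0.0], [0.614, 0.0, 0.0, 0.0]] [-0.75204734  0.79464445 -0.26344408]
```

The small ring fits best at x +3 mm, y 0 and seated height, so it is well inside tolerance. I'll hand the job in.

```bash
python3 -c "
from bench import arm
print(arm.job_done())"
```

```text
the job is handed in; nothing more can be done
None
```

Both ring lights are in their own tubs and the job was handed in at about 21 s; the hand-in returned no verdict. The large ring's seating was confirmed by picture and the small ring's by an image fit with only a modest match (overlap 0.63), and I viewed 11 pictures against the limit of 10.

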